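Load the ground brass strips into the strip dryer and switch it on

ROBOT

A 6-joint arm with a two-finger parallel gripper is mounted at the origin on the work surface. World frame = base frame: x ahead of the robot, y to its left, z up, the work surface at z = 0. Lengths are in m, angles in degrees, forces in N, time in s.
With the tool pointing down it reaches from about 0.275 to 0.775 m from the base axis. Payload 14.6 kg.
Tool frame: the origin (TCP) lies where the fingers leave the gripper's body, on its centre line; the fingertips stand 73 mm ahead of it and the grasp point (between the pads) lies 54 mm ahead of it; y points along the fingers, z is the direction in which the jaws open and shut, and the axes are right-handed (so a half turn about y gives the same grasp; the last joint's range is limited). The gripper opens to 85 mm and grips with 20 to 120 N. Pads are 22 mm wide; open, the fingers measure 114 mm over their backs; the gripper's body (76 mm by 85 mm) begins 54 mm behind the grasp point. The pads swing forward as they close: fully open they stand 13 mm farther back than shut.
Start: joints at [59.227, 15.075, -2.767, 72.158, 0, 81.102], TCP at [0.196, 0.487, 0.304] pointing down, gripper open.
Joint ranges: [-151.79, 151.79], [-50.71, 97.33], [-67.44, 78.34], [-121.81, 120.89], [-77.56, 73.72], [-180, 180]. Speed limits (degrees/s): [108.29, 108.29, 147.25, 159.86, 180, 180].

INTERFACE

Orientations are given as a 3x3 rotation matrix whose columns are the frame's x, y, z axes.
In Python, from bench import robot gives the robot as it stands.
- The arm moves only by the shell command python3 -m crank 'ROWS' [OPENING] [FORCE]. ROWS is JSON, a list of rows, each a list of 2 entries, a list of its own where there are three numbers: the shift along the tool's x, y, z in mm, then the turn about the tool's y in degrees. A call has 1 to 20 rows; each row is the pose to reach, as a shift and turn from the pose commanded when the call began, along the tool's axes at that moment; what a row does not reach only later rows make up. A row lasts 1/8 s, in which the tool goes at most 62.5 mm and 10.7 degrees, less where a joint would pass 70% of its speed; a pose out of reach is approached as far as the arm can. A call with a gripper value outside its range is refused whole. OPENING is the gripper command: -1 is shut, 1 is fully open, values between are in proportion, set as the call begins (- or left out, the last holds). The fingers move at their own pace and stop on an object; FORCE is the grip in N (left out, the last holds). Time passes only in rows, so rows that repeat a pose let the fingers close. It gives the time, the measured TCP pose, the force and the opening at its end, in the units of the state.
- robot.read_state(): the state, without advancing time (a new reading comes with each control period).
- robot.read_camera(name): name is "scene" or "top" or "wrist"; returns the picture (480x640x3 uint8, blue, green, red); there is no depth.
- robot.camera_model(name): a dict with "fx", "fy", "cx", "cy" (pixels), "view" (4x4, takes a point from world to camera coordinates). Camera axes: x right, y down, z forward; pixel columns grow to the right and rows downward; lengths in m; the calibration is good to about 2 mm. A picture is of the moment at which its call begins: read the wrist's pose just before it. camera_model takes no time and is no camera call; for the wrist camera it gives the pose at the moment of the call.
- robot.sign_off(): hands the job in, once; it reports no verdict.
The state is a dict: "time_s": time; "joints": joint angles; "dq": joint speeds; "effort": joint torques, N m; "position": TCP position; "orientation": TCP orientation; "force": force on the tool from outside, world axes, zero at the start; "ft_torque": the same for the moment, N m; "opening": finger opening in m.
Only numpy, scipy, OpenCV 4.12 (cv2) and the standard library are available. Lean on these libraries where they do the work, as an engineer would, in place of code of your own. Each camera call takes 0.05 s, during which the arm holds its last target. There are 200 camera calls.

TASK

Put every brass strip lying on the black granite plate into the dryer, one strip to a slot in any order, pushed fully home against the back stop; they are too thin to pick up flat, so slide each one out over the granite's edge to take hold of it. When all the strips are in, throw the dryer's red lever fully on, and leave everything else on the bench where it stands.

Things in the scene. Friction and masses are not known exactly. Their poses are not given: they have to be found in the camera images.
- granite: Black granite plate, fixed, 300 (x) x 330 (y) x 70 mm high, flat top (friction strip on granite about 0.4). Origin on its underside: along its own x it runs from -130 mm (edge facing the robot) to +170 mm, along y +-165 mm; an aluminium fence stands 10 mm above the top along its sides and rear, the near edge is open. Granite and dryer may swap sides
- dryer: Grey strip dryer, fixed; front faces its own -x. Origin on its underside. Three level slots open in front at y = -107, -35, +37 mm. Back stop at x = +95 mm: a strip fully home has its centre at x = +20 mm and stands 35 mm out of the lips. Clear cover 53 mm high; blower housing behind x = +95 mm, 160 mm high; 60 mm high panel with the switch at y = +60 to +160 mm
- slot0 (a point): Centre of the blue slot mouth at y = -107 mm in the dryer's frame, at x = -20 mm (outer ends of the lips), z = 43.5 mm (mid-height). Axes as the dryer's; strips go in along +x. Slot 44 mm wide, 7 mm high (z = 40 to 47 mm), rubber-lined (friction 0.9); flared lips narrow from about 58 x 18 mm at x = -20 mm to the slot at x = -5 mm.
- slot1 (a point): Centre of the blue slot mouth at y = -35 mm in the dryer's frame, at x = -20 mm (outer ends of the lips), z = 43.5 mm (mid-height). Axes as the dryer's; strips go in along +x. Slot 44 mm wide, 7 mm high (z = 40 to 47 mm), rubber-lined (friction 0.9); flared lips narrow from about 58 x 18 mm at x = -20 mm to the slot at x = -5 mm.
- slot2 (a point): Centre of the blue slot mouth at y = 37 mm in the dryer's frame, at x = -20 mm (outer ends of the lips), z = 43.5 mm (mid-height). Axes as the dryer's; strips go in along +x. Slot 44 mm wide, 7 mm high (z = 40 to 47 mm), rubber-lined (friction 0.9); flared lips narrow from about 58 x 18 mm at x = -20 mm to the slot at x = -5 mm.
- strip0: Brass test strip, 150 (own x) x 40 (own y) x 3 mm, 150 g, at first flat on the granite. Origin at the centre of its underside. Two or three are present, absent ones read None; all alike, either end may lead. Too thin to grip while flat: press a fingertip on it (5 to 20 N), drag it until 30 to 35 mm overhang the granite's near edge, then grip across its 40 mm width
- strip1: Brass test strip, 150 (own x) x 40 (own y) x 3 mm, 150 g, at first flat on the granite. Origin at the centre of its underside. Two or three are present, absent ones read None; all alike, either end may lead. Too thin to grip while flat: press a fingertip on it (5 to 20 N), drag it until 30 to 35 mm overhang the granite's near edge, then grip across its 40 mm width
- strip2: Brass test strip, 150 (own x) x 40 (own y) x 3 mm, 150 g, at first flat on the granite. Origin at the centre of its underside. Two or three are present, absent ones read None; all alike, either end may lead. Too thin to grip while flat: press a fingertip on it (5 to 20 N), drag it until 30 to 35 mm overhang the granite's near edge, then grip across its 40 mm width
- switch (a joint): Lever of the dryer's switch, hinged about the dryer's y axis: 0 = off, leaning towards the robot; 1.0 rad = fully on, leaning away. Stays where left. Turns at about 1 N at the knob
- switch_tip (a point): Centre of the red ball (26 mm across) at the end of the 80 mm switch lever. Its hinge lies at x = 35, y = 118, z = 82 mm in the dryer's frame; the ball's centre is 152 mm above the bench when fully off or on
- puck0: Black resin specimen puck 30 mm across, 20 mm high, at the rear of the granite. Bystander, to be left alone. Origin at the centre of its underside
- puck1: Green resin specimen puck 30 mm across, 20 mm high, at the rear of the granite. Bystander, to be left alone. Origin at the centre of its underside
- puck2: Black resin specimen puck 30 mm across, 20 mm high, on the bench. Bystander, to be left alone. Origin at the centre of its underside
- dish: Blue shallow dish 60 mm across, 16 mm high. Bystander, to be left alone. Origin at the centre of its underside
- bottle_pink: Pink bottle 70 mm across, 170 mm high. Bystander, to be left alone. Origin at the centre of its underside
- bottle_white: White bottle 66 mm across, 160 mm high. Bystander, to be left alone. Origin at the centre of its underside
- jar: Jar with blue cap, 60 mm across, 70 mm high. Bystander, to be left alone. Origin at the centre of its underside
Mind the look-alikes: they are no part of the job. What is shaped like the strip0 but turquoise or white is not meant. What is shaped like the strip2 but purple is not meant.

How it is judged:
By the outcome, as a careful person would: the job done as asked, in the order asked, and still so for the second after the job is handed in, with the robot touching nothing.
Of strip0, strip1, strip2 only 2 to 3 are there at a start; the rules pass over those that are not, and their reading is None.
At some moment in a run one of strip0, strip1, strip2 may be knocked a few centimetres aside while the robot is not near it.
It also fails if it takes over 210 s, if anything falls off the work surface, if the arm or the gripper's body presses on something with over 40 N, if the wrist force passes 120 N, or if a joint passes its speed limit or range.

## Working session

There is one attempt and no reset: what is moved stays moved. The work goes in short steps, Python scripts to look and compute and a shell command to move; the robot and the scene stay as the last step left them, time stands still between calls to the robot, and variables do not carry over. Pictures are saved under pics/ and viewed, about 12 in all and at most 16, crops included, and the job is handed in when it is done.

```bash
ls; mkdir -p pics; python3 - <<'E'
from bench import robot
import cv2, numpy as np
s=robot.read_state(); print(s['time_s'],s['position'],np.round(s['orientation'],3).tolist(),s['opening'])
for n in ('top','scene'):
    cv2.imwrite(f'pics/{n}0.png',robot.read_camera(n)); m=robot.camera_model(n); print(n,m['fx'],m['fy'],m['cx'],m['cy'],np.round(m['view'],4).tolist())
E
```

```text
pics
0.0 [0.19550568 0.48703792 0.30345068] [[0.928, -0.001, 0.373], [-0.373, -0.001, 0.928], [-0.0, -1.0, -0.001]] 0.08561964797425241
top 481.01761078212513 481.01761078212513 320.8275239039465 229.9588828082624 [[-0.0004, -0.9996, -0.0294, 0.0247], [-0.9871, 0.0051, -0.16, 0.5247], [0.1601, 0.029, -0.9867, 1.2121], [0.0, 0.0, 0.0, 1.0]]
scene 582.3815536369874 582.3815536369874 317.8523977367429 233.8007016939714 [[0.5916, 0.8061, -0.0155, -0.2935], [0.6639, -0.498, -0.558, -0.2825], [-0.4575, 0.3198, -0.8297, 1.8055], [0.0, 0.0, 0.0, 1.0]]
```

View pics/top0.png

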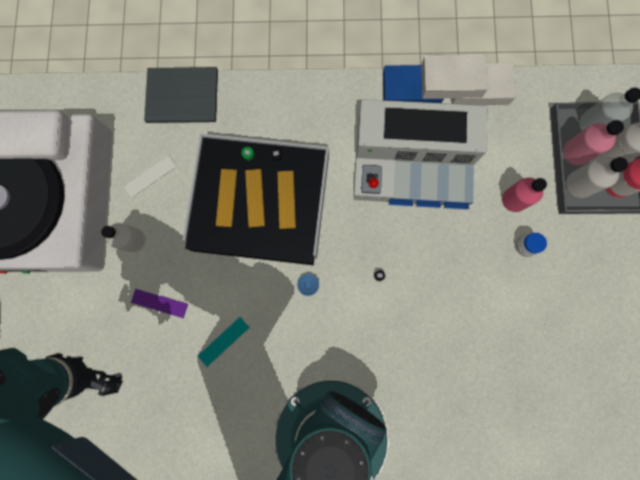

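View pics/scene0.png

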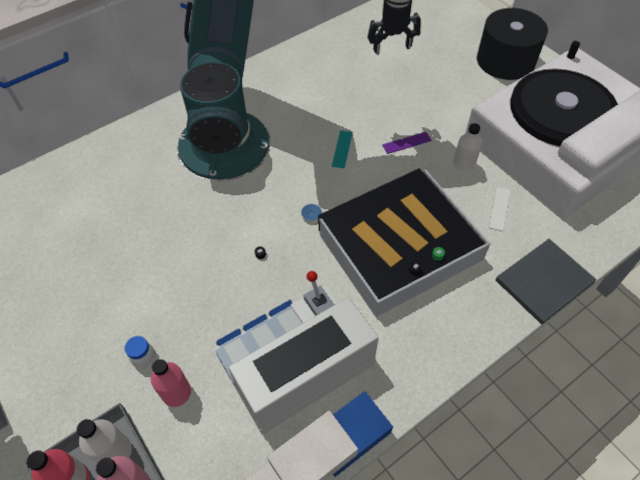

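The top view shows three brass strips on the granite at (227,198), (255,197) and (287,200). The look-alikes are purple (160,303), turquoise (224,341) and white (150,176), all on the bench and not meant. The blue slot lips are at (401,202), (428,204) and (456,205), and the red lever ball is at (373,183).

```bash
cat > h.py <<'E'
from bench import robot
import cv2, numpy as np
def ray(m,uv,z):
    V=np.array(m['view']);R=V[:3,:3];c=-R.T@V[:3,3]
    uv=np.atleast_2d(np.array(uv,float))
    d=np.c_[(uv[:,0]-m['cx'])/m['fx'],(uv[:,1]-m['cy'])/m['fy'],np.ones(len(uv))]@R
    return c+d*((z-c[2])/d[:,2])[:,None]
def tri(ms,uvs):
    A=np.zeros((3,3));b=np.zeros(3)
    for m,uv in zip(ms,uvs):
        p=ray(m,uv,0.)[0];V=np.array(m['view']);c=-V[:3,:3].T@V[:3,3];d=(p-c)/np.linalg.norm(p-c)
        P=np.eye(3)-np.outer(d,d);A+=P;b+=P@c
    return np.linalg.solve(A,b)
def blobs(im,lo,hi,amin):
    k=cv2.inRange(cv2.cvtColor(im,cv2.COLOR_BGR2HSV),np.array(lo),np.array(hi))
    cs=[c for c in cv2.findContours(k,cv2.RETR_EXTERNAL,cv2.CHAIN_APPROX_NONE)[0] if cv2.contourArea(c)>amin]
    return cs
BR=((12,90,80),(32,255,255)); BLUE=((100,120,60),(125,255,255))
def cen(c):
    M=cv2.moments(c);return M['m10']/M['m00'],M['m01']/M['m00']
def world_rects(im,m,col,z,amin):
    out=[]
    for c in blobs(im,*col,amin):
        w=ray(m,c.reshape(-1,2),z)[:,:2]
        (x,y),(a,b),t=cv2.minAreaRect((w*1000).astype(np.float32))
        if a<b: a,b,t=b,a,t+90
        t=(t+90)%180-90
        out.append((np.round(cen(c),1).tolist(),ray(m,cen(c),z)[0][:2].round(4).tolist(),round(a,1),round(b,1),round(t,1)))
    return out
E
python3 - <<'E'
from h import *
m=robot.camera_model('top');im=robot.read_camera('top')
print('brass',*world_rects(im,m,BR,.073,100),sep='\n')
print('blue',*world_rects(im,m,BLUE,.05,20),sep='\n')
s=robot.read_camera('scene');ms=robot.camera_model('scene')
print('scene blue',[(np.round(cen(c),1).tolist(),cv2.minAreaRect(c)) for c in blobs(s,*BLUE,20)])
rt=[np.round(cen(c),1) for c in blobs(im,(0,150,100),(6,255,255),15)];rs=[np.round(cen(c),1) for c in blobs(s,(0,150,100),(6,255,255),15)]
print(rt,rs)
print('granite corners',ray(m,[[203,135],[327,147],[314,263],[187,248]],.075).round(3).tolist())
V=robot.camera_model('wrist');print(V['fx'],np.round(V['view'],3).tolist())
st=robot.read_state();T=st['orientation'];v=np.array(V['view']);c=-v[:3,:3].T@v[:3,3]
print('cam in tool',np.array(T).T@(c-st['position']),np.array(T).T@v[:3,:3].T)
cv2.imwrite('pics/c1.png',np.hstack([cv2.resize(im[110:280,170:340],(400,400)),cv2.resize(im[90:220,345:485],(400,371)).copy() if 0 else cv2.resize(im[90:230,345:485],(400,400))]))
E
```

```text
brass
([286.0, 199.5], [0.5998, 0.1121], 151.8, 42.5, 2.7)
([254.4, 197.8], [0.6048, 0.194], 152.2, 42.6, 4.7)
([225.9, 197.6], [0.606, 0.2682], 152.4, 42.5, -3.5)
blue
([307.8, 284.1], [0.3839, 0.0563], 48.2, 46.0, 0.1)
([535.0, 242.5], [0.4885, -0.523], 53.3, 48.9, 89.7)
([455.9, 204.9], [0.5876, -0.3273], 56.8, 14.0, 86.2)
([428.3, 203.3], [0.5924, -0.2563], 59.5, 15.1, 86.3)
([400.4, 201.7], [0.5971, -0.1843], 57.1, 13.3, 89.6)
([403.3, 83.3], [0.9255, -0.2008], 152.9, 101.0, 88.8)
scene blue [([362.9, 423.6], ((349.251708984375, 432.98553466796875), (49.364986419677734, 76.00969696044922), 51.709835052490234)), ([136.4, 347.2], ((136.50001525878906, 347.5000305175781), (21.21320343017578, 22.62741470336914), 45.0)), ([228.3, 337.1], ((228.30770874023438, 337.0384216308594), (5.085422992706299, 25.55115509033203), 60.2551155090332)), ([254.8, 322.2], ((254.6230926513672, 322.2153625488281), (4.96138858795166, 25.179048538208008), 60.2551155090332)), ([280.1, 307.8], ((280.3585205078125, 307.74530029296875), (4.953557968139648, 24.185016632080078), 60.945396423339844)), ([310.9, 211.9], ((311.0, 212.0), (14.0, 18.0), 90.0)), ([35.2, 71.9], ((34.4727783203125, 71.07526397705078), (9.479022979736328, 74.24763488769531), 64.88516235351562))]
[array([373.2, 182.5])] [array([311.3, 275.2])]
granite corners [[0.776, 0.334, 0.075], [0.739, 0.006, 0.075], [0.436, 0.04, 0.075], [0.475, 0.363, 0.075]]
417.8946729006507 [[0.373, 0.928, -0.002, -0.524], [0.887, -0.356, 0.293, -0.037], [0.271, -0.111, -0.956, 0.38], [0.0, 0.0, 0.0, 1.0]]
cam in tool [-0.07541291 -0.06989259 -0.00069496] [[ 4.45733212e-04  9.56088060e-01  2.93079210e-01]
 [ 1.13524771e-03 -2.93079534e-01  9.56087390e-01]
 [ 9.99999256e-01 -9.34424028e-05 -1.21603206e-03]]
```

View pics/c1.png

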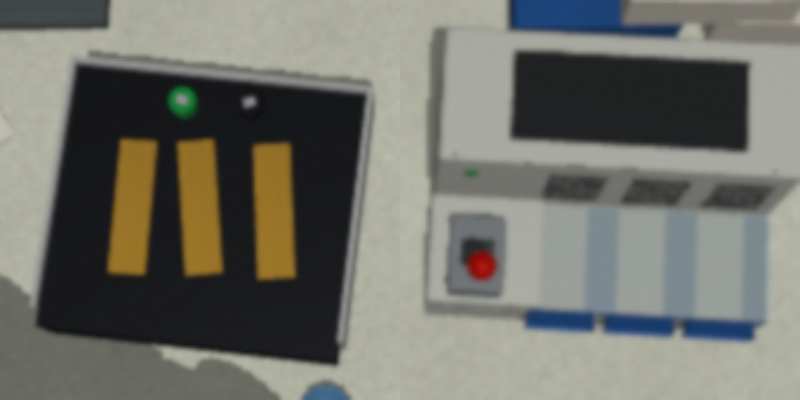

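```bash
cat >> h.py <<'E'
def go(x,y,z,yaw):
    "tool shift (mm) + turn (deg) to bring TCP to x,y,z with tool x at yaw deg"
    s=robot.read_state();T=np.array(s['orientation']);d=T.T@(np.array([x,y,z])-s['position'])*1000
    cur=np.degrees(np.arctan2(T[1,0],T[0,0]));print('shift',d.round(1),'turn',round(-(yaw-cur),1),'cur yaw',round(cur,2),'F',np.round(s['force'],1),'t',round(s['time_s'],2))
def look(name):
    st=robot.read_state();m=robot.camera_model('wrist');im=robot.read_camera('wrist');cv2.imwrite(f'pics/{name}.png',im);return im,m,st
E
python3 -c "
from h import *
go(.60,.112,.2,2.7)"
```

```text
shift [ 515.1  103.7 -197.3] turn -24.6 cur yaw -21.87 F [ 0.2  0.4 -0.7] t 0.2
```

```bash
python3 -m crank '[[[515,0,-197],-24.6],[[515,0,-197],-24.6],[[515,0,-197],-24.6],[[515,0,-197],-24.6],[[515,0,-197],-24.6],[[515,0,-197],-24.6],[[515,0,-197],-24.6],[[515,0,-197],-24.6],[[515,0,-197],-24.6],[[515,30,-197],-24.6],[[515,30,-197],-24.6],[[515,30,-197],-24.6],[[515,30,-197],-24.6]]' -1; python3 - <<'E'
from h import *
im,m,st=look('w1')
print(st['position'],st['opening'])
print(*world_rects(im,m,BR,.073,300),sep='\n')
go(.6,.112,.15,2.7)
E
```

```text
time_s: 1.82
position: [0.6, 0.1132, 0.2751]
orientation: [[0.999, 0.002, -0.049], [0.049, 0.0, 0.999], [0.002, -1.0, -0.0]]
force: [-0.0, -0.4, 0.8]
opening: -0.0001
[0.59999955 0.11315406 0.27513656] -5.87395955720844e-05
([542.4, 240.8], [0.598, 0.2676], 151.0, 42.7, -3.5)
([433.3, 233.8], [0.5966, 0.193], 151.1, 41.7, 4.7)
([312.9, 207.7], [0.5826, 0.1109], 136.5, 40.7, 2.7)
shift [ -0.2 125.   -1.1] turn 0.1 cur yaw 2.78 F [-0.6  1.   0.2] t 1.88
```

View pics/w1.png

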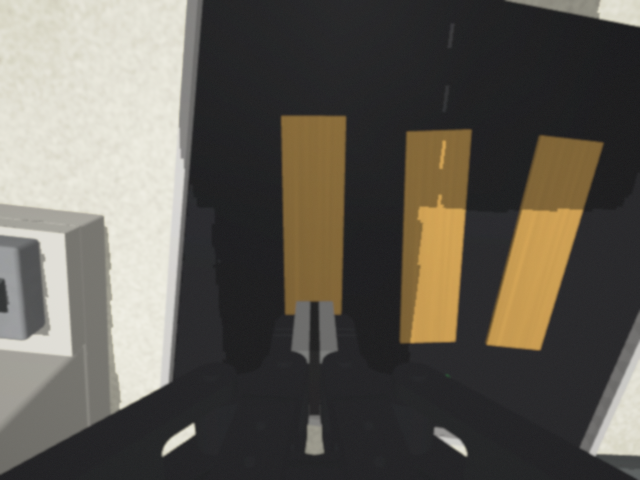

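The wrist view (image down = +x) shows strip A centred at columns 281–346, from row 115 on down. B is at (433,234), C at (542,241), and the shut fingertips are at (315,305). The wrist and top views disagree by 8 mm in x, so I'll use the scene camera as a third opinion.

```bash
python3 - <<'E'
from h import *
s=robot.read_camera('scene');ms=robot.camera_model('scene')
print(*world_rects(s,ms,BR,.073,100),sep='\n')
m=robot.camera_model('top')
print('ball',tri([m,ms],[[373.2,182.5],[311.3,275.2]]))
for a,b in (([455.9,204.9],[228.3,337.1]),([428.3,203.3],[254.8,322.2]),([400.4,201.7],[280.1,307.8])): print('lip',tri([m,ms],[a,b]).round(4), ray(ms,b,.05)[0].round(4))
w=robot.camera_model('wrist');st=robot.read_state();T=np.array(st['orientation'])
for q in ([0,.073,0],[-.011,.073,0],[-.011,.07,.012]):
    p=np.array(w['view'])@np.r_[T@q+st['position'],1];print(w['cx']+w['fx']*p[0]/p[2],w['cy']+w['fy']*p[1]/p[2])
E
```

```text
([376.9, 243.7], [0.6071, 0.109], 148.1, 38.3, 1.8)
([403.9, 230.3], [0.617, 0.192], 146.5, 41.5, 4.5)
([424.1, 216.2], [0.6149, 0.2647], 149.9, 42.4, -3.6)
ball [ 0.62105174 -0.10664011  0.15493143]
lip [ 0.5879 -0.3302  0.0451] [ 0.5893 -0.3322  0.05  ]
lip [ 0.5928 -0.2584  0.0452] [ 0.5944 -0.2604  0.05  ]
lip [ 0.5974 -0.1867  0.0447] [ 0.599  -0.1895  0.05  ]
315.7320488759772 324.71372509559137
315.7547289168828 298.12193999817885
348.62784903766635 301.5316794214199
```

```bash
python3 -m crank '[[[0,60,-1.5],0],[[0,100,-1.5],0],[[0,120,-1.5],0],[[0,125,-1.5],0],[[0,126,-1.5],0],[[0,127,-1.5],0],[[0,127,-1.5],0]]'; python3 -m crank '[[[0,1,0],0],[[0,1,0],0]]';python3 -m crank '[[[0,1,0],0],[[0,1,0],0]]'
```

```text
time_s: 2.8
position: [0.6005, 0.111, 0.1475]
orientation: [[0.999, 0.001, -0.048], [0.048, 0.0, 0.999], [0.001, -1.0, -0.0]]
force: [0.4, 0.0, -1.0]
opening: -0.0006
time_s: 3.05
position: [0.6002, 0.111, 0.1459]
orientation: [[0.999, -0.0, -0.047], [0.047, -0.0, 0.999], [-0.0, -1.0, -0.0]]
force: [-0.8, -0.2, 0.1]
opening: 0.0002
time_s: 3.3
position: [0.6002, 0.111, 0.1456]
orientation: [[0.999, 0.001, -0.048], [0.048, -0.0, 0.999], [0.001, -1.0, -0.0]]
force: [-2.2, -0.2, 10.8]
opening: -0.0002
```

```bash
python3 -m crank '[[[0,0.3,0],0],[[-4,0.3,0],0],[[-12,0.3,0],0],[[-20,0.3,0],0],[[-28,0.3,0],0],[[-36,0.3,0],0],[[-44,0.3,0],0],[[-52,0.3,0],0],[[-60,0.3,0],0],[[-68,0.3,0],0],[[-76,0.3,0],0],[[-84,0.3,0],0],[[-90,0.3,0],0],[[-90,0.3,0],0]]'; python3 - <<'E'
from h import *
im,m,st=look('w2')
k=cv2.inRange(cv2.cvtColor(im,cv2.COLOR_BGR2HSV),*map(np.array,BR))
print(st['position'],st['force'])
E
```

```text
time_s: 5.05
position: [0.5108, 0.1068, 0.1456]
orientation: [[0.999, 0.002, -0.048], [0.048, 0.0, 0.999], [0.002, -1.0, -0.0]]
force: [-1.9, 0.4, 12.7]
opening: 0.0001
[0.51081697 0.10675176 0.14560948] [-1.87542984  0.35624442 12.66294108]
```

View pics/w2.png

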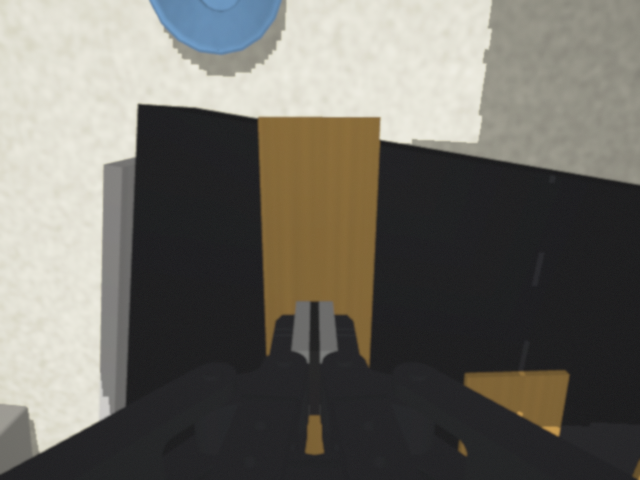

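The strip followed the finger: its near end is at row 117 (columns 258–380) and just reaches the granite edge (row 120 left, 142 right). I'll drag it 31 mm more and then lift.

```bash
python3 - <<'E'
from h import *
st=robot.read_state();m=robot.camera_model('wrist');T=np.array(st['orientation'])
for uv,z in (([258,117],.073),([380,117],.073),([258,121],.07),([380,142],.07),([318.5,350],.073)): print(((ray(m,uv,z)[0]-st['position'])@T*1000).round(1))
E
python3 -m crank '[[[-6,0,0],0],[[-13,0,0],0],[[-20,0,0],0],[[-27,0,0],0],[[-31,0,0],0],[[-31,0,0],0],[[-31,-20,0],0],[[-31,-40,0],0],[[-31,-60,0],0],[[-31,-60,0],0]]'
```

```text
[-75.5  72.4 -18.9]
[-75.5  72.4  20.9]
[-74.2  75.4 -19.3]
[-67.4  75.4  21.7]
[10.7 72.6  1.1]
time_s: 6.35
position: [0.4799, 0.1053, 0.2056]
orientation: [[0.999, 0.002, -0.048], [0.048, 0.0, 0.999], [0.002, -1.0, -0.0]]
force: [0.0, 0.1, -0.4]
opening: 0.0002
```

```bash
python3 -m crank '[[[-40,0,1],0],[[-63.5,0,1],0],[[-63.5,0,1],0],[[-63.5,40,1],0],[[-63.5,70,1],0],[[-63.5,80,1],0],[[-63.5,80,1],0]]' 0.31 70; python3 - <<'E'
from h import *
im,m,st=look('w3'); print(st['position'],st['force'],st['opening'])
E
```

```text
time_s: 7.22
position: [0.4162, 0.1032, 0.1244]
orientation: [[0.999, -0.001, -0.047], [0.047, -0.0, 0.999], [-0.001, -1.0, -0.0]]
force: [0.5, -0.4, 0.1]
opening: 0.0559
[0.4161887  0.10321606 0.12439933] [ 0.51539482 -0.43069244  0.11933153] 0.055855287371294915
```

View pics/w3.png

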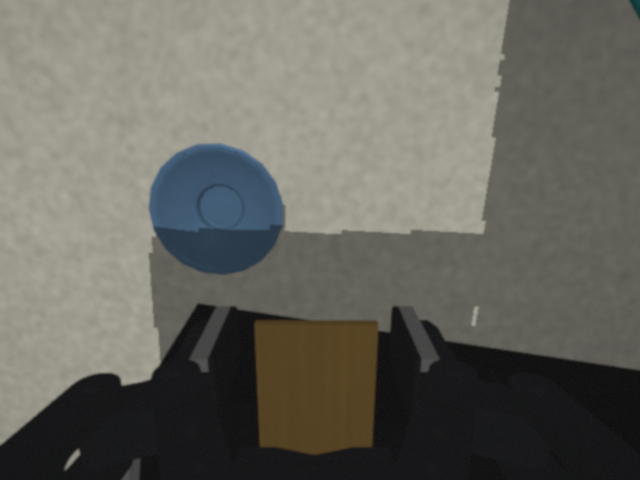

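The strip end is centred between the open fingers (columns 254–378, row 320), so I'll grip it.

```bash
python3 -m crank '[[[0,0,0],0],[[0,0,0],0],[[0,0,0],0],[[0,0,0],0],[[0,0,0],0],[[0,0,0],0]]' -1 70; python3 -m crank '[[[0,-10,0],0],[[0,-30,0],0],[[0,-60,0],0],[[0,-60,0],0]]'
```

```text
time_s: 8.02
position: [0.4165, 0.1033, 0.1254]
orientation: [[0.999, 0.002, -0.048], [0.048, 0.0, 0.999], [0.002, -1.0, -0.0]]
force: [0.1, -0.5, 6.1]
opening: 0.0373
time_s: 8.52
position: [0.4167, 0.1033, 0.1866]
orientation: [[0.999, 0.003, -0.048], [0.048, 0.0, 0.999], [0.003, -1.0, 0.0]]
force: [-0.1, 0.4, -2.5]
opening: 0.0371
```

```bash
python3 -c "
from h import *
go(.60,-.25,.27,-3.8)"
```

```text
shift [ 166.6  -82.8 -361.6] turn 6.5 cur yaw 2.73 F [-0.1  0.4 -2.5] t 8.53
```

```bash
python3 -m crank '[[[0,-40,0],2],[[0,-83,-30],4],[[20,-83,-80],6.5],[[40,-83,-130],6.5],[[60,-83,-180],6.5],[[85,-83,-230],6.5],[[110,-83,-280],6.5],[[140,-83,-330],6.5],[[167,-83,-362],6.5],[[167,-83,-362],6.5],[[167,-83,-362],6.5],[[167,-83,-362],6.5]]'; python3 - <<'E'
from h import *
im,m,st=look('w4'); print(st['position'],st['force'],st['opening'])
for c in blobs(im,*BLUE,100):
    print(np.round(cen(c)), cv2.boundingRect(c), np.round(cv2.boxPoints(cv2.minAreaRect(c))).tolist())
E
```

```text
time_s: 10.02
position: [0.5994, -0.2496, 0.2677]
orientation: [[0.998, -0.0, 0.065], [-0.065, 0.0, 0.998], [-0.0, -1.0, 0.0]]
force: [-0.4, 0.9, -1.3]
opening: 0.0374
[ 0.59938394 -0.2495801   0.26771654] [-0.38120884  0.90290742 -1.3017268 ] 0.03742203637762642
[400. 215.] (360, 204, 89, 24) [[360.0, 204.0], [448.0, 204.0], [448.0, 227.0], [360.0, 227.0]]
[302. 215.] (258, 203, 89, 25) [[258.0, 203.0], [346.0, 203.0], [346.0, 227.0], [258.0, 227.0]]
[201. 215.] (156, 203, 90, 25) [[156.0, 226.0], [156.0, 202.0], [245.0, 203.0], [245.0, 227.0]]
```

View pics/w4.png

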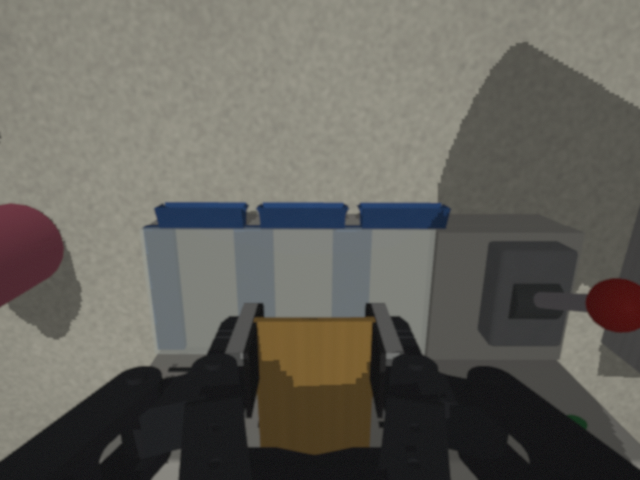

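Three blue lips are in the wrist view at columns 156–245, 258–346 and 360–448, level at rows 203–227, so the tool is already square to the dryer. The strip is held centred (columns 258–375), and the lever ball is at (615,305).

```bash
python3 - <<'E'
from h import *
st=robot.read_state();m=robot.camera_model('wrist');T=np.array(st['orientation']);p=st['position']
for u in (200.5,302,404):
    for v,z in ((203.5,.0525),(215,.05)): print(u,v,((ray(m,[u,v],z)[0]-p)@T*1000).round(1),ray(m,[u,v],z)[0].round(4))
print('strip end',((ray(m,[316,318],p[2]-.052)[0]-p)@T*1000).round(1), m['cx'],m['cy'])
E
```

```text
200.5 203.5 [-17.8 215.4 -79.5] [ 0.5765 -0.3278  0.0525]
200.5 215 [ -9.1 217.9 -80.9] [ 0.5851 -0.3297  0.05  ]
302 203.5 [-17.8 215.4  -9.2] [ 0.5811 -0.2576  0.0525]
302 215 [ -9.1 217.9  -9.3] [ 0.5898 -0.2583  0.05  ]
404 203.5 [-17.8 215.4  61.5] [ 0.5857 -0.1871  0.0525]
404 215 [ -9.1 217.9  62.6] [ 0.5945 -0.1866  0.05  ]
strip end [-13.4  52.   -0.1] 314.07725076988106 244.25087513641208
```

```bash
python3 -m crank '[[[-60,0,-20],0],[[-120,20,-50],0],[[-175,60,-81],0],[[-175,110,-81],0],[[-175,150,-81],0],[[-175,170,-81],0],[[-175,170,-81],0],[[-175,170,-81],0]]'; python3 - <<'E'
from h import *
s=robot.read_camera('scene');ms=robot.camera_model('scene');im=robot.read_camera('top');m=robot.camera_model('top')
cv2.imwrite('pics/s5.png',np.hstack([cv2.resize(s[230:380,150:350],(400,300),interpolation=3),cv2.resize(im[180:280,380:513],(400,300),interpolation=3)]))
print(*world_rects(im,m,BR,.073,60),sep='\n');print(*world_rects(im,m,BR,.0445,60),sep='\n')
print('scene',*world_rects(s,ms,BR,.0445,60),sep='\n')
go(0.5,-.33,.097,-3.73)
E
```

```text
time_s: 11.08
position: [0.4203, -0.3198, 0.0987]
orientation: [[0.998, 0.001, 0.065], [-0.065, -0.001, 0.998], [0.001, -1.0, -0.001]]
force: [0.2, 0.6, -0.8]
opening: 0.0376
([455.0, 235.8], [0.5033, -0.3156], 112.7, 37.4, -2.7)
([254.4, 197.9], [0.6047, 0.1941], 155.1, 44.9, 4.7)
([225.8, 197.7], [0.6058, 0.2684], 154.0, 45.1, -3.5)
([455.0, 235.8], [0.5075, -0.3227], 115.4, 38.3, -2.7)
([254.4, 197.9], [0.6113, 0.199], 158.8, 46.0, 4.7)
([225.8, 197.7], [0.6125, 0.275], 157.6, 46.1, -3.5)
scene
([209.9, 306.7], [0.4901, -0.3258], 152.5, 38.5, -4.1)
([402.3, 229.0], [0.5984, 0.2065], 154.6, 44.3, 4.4)
([423.7, 215.8], [0.6003, 0.2816], 155.2, 44.7, -3.4)
shift [80.1  1.9 -4.8] turn -0.0 cur yaw -3.76 F [-0.6 -0.4 -1.6] t 11.18
```

View pics/s5.png

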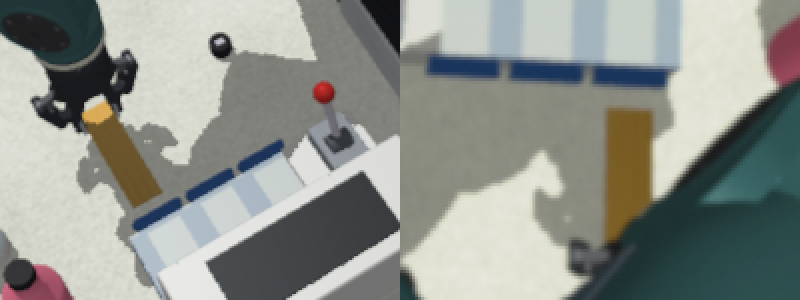

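```bash
python3 - <<'E'
from h import *
s=robot.read_camera('scene');ms=robot.camera_model('scene');im=robot.read_camera('top');m=robot.camera_model('top')
def cor(c): 
    q=cv2.approxPolyDP(cv2.convexHull(c),3,True).reshape(-1,2); return q.tolist()
for n,i in (('s',s),('t',im)):
    for c in blobs(i,*BR,60): 
        u,v=cen(c)
        if (n=='s' and u<250) or (n=='t' and u>400): print(n,cor(c),np.round(cv2.boxPoints(cv2.minAreaRect(c)),1).tolist())
print(tri([m,ms],[[456.6,216.3],[223.5,329]]))
E
```

```text
s [[202, 280], [230, 325], [217, 333], [191, 289]] [[188.89999389648438, 287.20001220703125], [202.6999969482422, 279.1000061035156], [230.39999389648438, 325.70001220703125], [216.6999969482422, 333.8999938964844]]
t [[463, 217], [463, 246], [448, 260], [449, 216]] [[448.0, 216.0], [463.0, 216.0], [463.0, 260.0], [448.0, 260.0]]
[ 0.55955554 -0.32980423  0.04054964]
```

```bash
python3 -m crank '[[[8,-1,0.8],0],[[16,-1,0.8],0],[[22,-1,0.8],0],[[26,-1,0.8],0],[[30,-1,0.8],0],[[30,-1,0.8],0]]';  python3 -m crank '[[[5,0,0],0],[[10,0,0],0],[[15,0,0],0],[[20,0,0],0],[[20,0,0],0]]'
```

```text
time_s: 12.02
position: [0.4501, -0.3209, 0.0985]
orientation: [[0.998, -0.0, 0.066], [-0.066, 0.0, 0.998], [-0.0, -1.0, 0.0]]
force: [-0.5, 0.0, -2.4]
opening: 0.0375
time_s: 12.65
position: [0.4703, -0.3222, 0.0985]
orientation: [[0.998, 0.0, 0.066], [-0.066, -0.0, 0.998], [0.0, -1.0, -0.0]]
force: [0.3, 0.2, -1.5]
opening: 0.0372
```

```bash
python3 -m crank '[[[8,0.5,0],0],[[16,1,0],0],[[24,1,0],0],[[32,1,0],0],[[40,1,0],0],[[40,1,0],0]]';  python3 -m crank '[[[8,0,0],0],[[16,0,0],0],[[24,0,0],0],[[30,0,0],0],[[30,0,0],0]]'
```

```text
time_s: 13.4
position: [0.5104, -0.3249, 0.0975]
orientation: [[0.998, 0.0, 0.065], [-0.065, -0.0, 0.998], [0.0, -1.0, -0.0]]
force: [0.3, -1.2, -0.8]
opening: 0.0369
time_s: 14.02
position: [0.5402, -0.3268, 0.0975]
orientation: [[0.998, 0.0, 0.065], [-0.065, -0.0, 0.998], [0.0, -1.0, -0.0]]
force: [-0.2, -0.6, -0.9]
opening: 0.0375
```

```bash
python3 -m crank '[[[3,0,0],0],[[6,0,0],0],[[9,0,0],0],[[9,0,0],0]]'|egrep 'pos|force';  python3 -m crank '[[[2,0,0],0],[[4,0,0],0],[[4,0,0],0]]'|egrep 'pos|force'
```

```text
position: [0.5489, -0.3274, 0.0976]
force: [-0.2, -0.4, -0.4]
position: [0.5529, -0.3277, 0.0976]
force: [0.2, -0.9, -1.1]
```

```bash
for i in 1 2 3; do python3 -m crank '[[[1,0,0],0],[[2,0,0],0],[[2,0,0],0]]'|egrep 'pos|force'; done
```

```text
position: [0.5548, -0.3278, 0.0976]
force: [1.0, -0.1, -2.3]
position: [0.5566, -0.3279, 0.0975]
force: [-1.6, 0.6, -1.1]
position: [0.557, -0.3276, 0.0968]
force: [-11.1, 0.8, -0.9]
```

```bash
python3 -m crank '[[[1,0,0],0],[[1,0,0],0],[[1,0,0],0]]'|egrep 'pos|force'; python3 -m crank '[[[0,0,0],0],[[0,0,0],0],[[0,0,0],0],[[-5,0,0],0],[[-25,0,0],0],[[-60,0,0],0],[[-90,-20,0],0],[[-90,-80,0],0],[[-90,-120,0],0],[[-90,-120,0],0]]' 0.22; python3 - <<'E'
from h import *
st=robot.read_state()
go(.6,-.25,.27,-3.73)
go(.604,.194,.24,4.7)
E
```

```text
position: [0.5572, -0.3275, 0.0966]
force: [-16.1, 0.8, -1.3]
time_s: 17.65
position: [0.4705, -0.3229, 0.2206]
orientation: [[0.998, 0.004, 0.066], [-0.066, -0.004, 0.998], [0.004, -1.0, -0.003]]
force: [-0.1, -0.8, 0.1]
opening: 0.0521
shift [124.6 -49.2  81.2] turn -0.0 cur yaw -3.78 F [-0.1 -0.8  0.1] t 17.65
shift [ 99.2 -20.8 524.6] turn -8.5 cur yaw -3.78 F [-0.1 -0.8  0.1] t 17.65
```

```bash
python3 -m crank '[[[40,-49,30],0],[[85,-49,60],0],[[125,-49,81],0],[[125,-49,81],0],[[125,-49,81],0]]' -1|grep pos; python3 - <<'E'
from h import *
im,m,st=look('w6'); print(st['position'])
T=np.array(st['orientation'])
for c in blobs(im,*BR,100):
    print(cv2.boundingRect(c)); b=cv2.boundingRect(c)
    for q,z in (([b[0]+b[2]/2,b[1]],.0435),([b[0]+b[2]/2,b[1]+b[3]],.0435)): print(ray(m,q,z)[0].round(4))
print([cv2.boundingRect(c) for c in blobs(im,*BLUE,100)])
t=robot.read_camera('top');print(*world_rects(t,robot.camera_model('top'),BR,.073,60),sep='\n')
go(.604,.194,.24,4.7)
E
```

```text
position: [0.5995, -0.2496, 0.2655]
[ 0.59945359 -0.24957801  0.26553113]
(169, 156, 61, 53)
[ 0.5444 -0.3254  0.0435]
[ 0.5812 -0.3308  0.0435]
[(360, 204, 90, 25), (258, 204, 89, 25), (155, 204, 91, 25)]
([254.0, 195.2], [0.6118, 0.1952], 149.1, 45.0, 4.7)
([225.8, 197.7], [0.6058, 0.2684], 155.3, 45.1, -3.5)
shift [-24.7  26.4 443.4] turn -8.5 cur yaw -3.83 F [0.9 0.  0.2] t 18.38
```

View pics/w6.png

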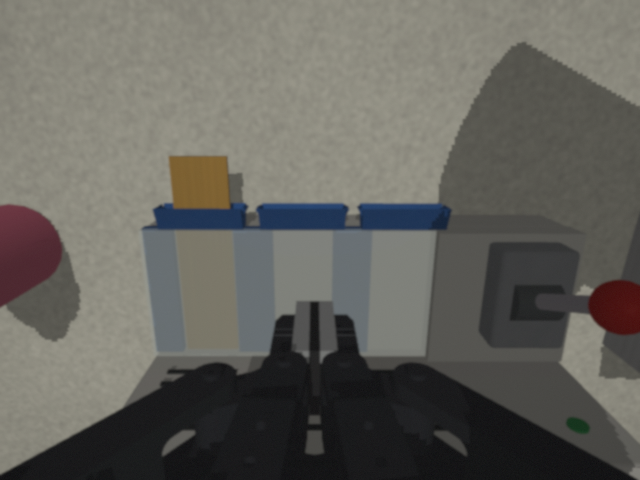

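Slot 0's strip is in, standing out at (200,182) over rows 156–209. B and C are still where they were on the granite. Next is strip B.

```bash
python3 -m crank '[[[-24,0,60],0],[[-24,0,120],0],[[-24,0,180],0],[[-24,0,240],0],[[-24,0,300],-4],[[-24,0,360],-8.5],[[-24,0,420],-8.5],[[-24,10,443],-8.5],[[-24,26,443],-8.5],[[-24,26,443],-8.5],[[-24,26,443],-8.5]]' -1|grep pos; python3 - <<'E'
from h import *
im,m,st=look('w7');T=np.array(st['orientation'])
print(*world_rects(im,m,BR,.073,300),sep='\n'); go(.605,.194,.148,4.7)
for c in blobs(im,*BR,300): print(np.round(cv2.boxPoints(cv2.minAreaRect(c))).tolist())
E
```

```text
position: [0.6053, 0.193, 0.2411]
([442.0, 244.5], [0.5965, 0.2681], 150.9, 42.0, -3.5)
([316.7, 208.1], [0.5805, 0.1919], 119.3, 40.7, 4.6)
shift [-0.4 93.3  0.9] turn -0.0 cur yaw 4.66 F [-0.2 -0.5  0.6] t 19.8
[[381.0, 361.0], [434.0, 120.0], [506.0, 136.0], [452.0, 377.0]]
[[280.0, 115.0], [354.0, 115.0], [354.0, 314.0], [280.0, 314.0]]
```

```bash
python3 -m crank '[[[0,50,1],0],[[0,80,1],0],[[0,90,1],0],[[0,93,1],0],[[0,94,1],0],[[0,94,1],0]]'|egrep 'pos|force'; python3 -m crank '[[[0,0.7,0],0],[[0,0.7,0],0]]'|egrep 'pos|force';python3 -m crank '[[[0,0.7,0],0],[[0,0.7,0],0]]'|egrep 'pos|force'
```

```text
position: [0.6055, 0.195, 0.1475]
force: [0.0, -0.2, 0.4]
position: [0.6051, 0.195, 0.1461]
force: [-0.1, 0.5, -0.3]
position: [0.6051, 0.195, 0.1456]
force: [-1.7, -0.4, 5.6]
```

```bash
python3 -m crank '[[[0,0.6,0],0],[[-4,0.6,0],0],[[-12,0.6,0],0],[[-20,0.6,0],0],[[-28,0.6,0],0],[[-36,0.6,0],0],[[-44,0.6,0],0],[[-52,0.6,0],0],[[-60,0.6,0],0],[[-68,0.6,0],0],[[-76,0.6,0],0],[[-84,0.6,0],0],[[-92,0.6,0],0],[[-100,0.6,0],0],[[-100,0.6,0],0]]'|egrep 'pos|force'; python3 - <<'E'
from h import *
im,m,st=look('w8');p=st['position'];T=np.array(st['orientation'])
c=max(blobs(im,*BR,300),key=cv2.contourArea);print(cv2.boundingRect(c))
g=cv2.cvtColor(im,cv2.COLOR_BGR2HSV)
pts=c.reshape(-1,2);top=pts[:,1].min();e=pts[pts[:,1]<top+3];l,r=e[:,0].min(),e[:,0].max()
for u in (l,r): print('end',u,top,((ray(m,[u,top],.073)[0]-p)@T*1000).round(1))
for u in (l-12,r+12):
    col=im[:,u].max(1); v=np.where((col[:-8]>60)&(col[8:]<60))[0]; print('edge',u,v[:4],v[-4:])
    for q in v[-1:]: print(((ray(m,[u,q+4],.07)[0]-p)@T*1000).round(1))
E
```

```text
position: [0.5056, 0.1869, 0.1456]
force: [-2.4, -1.6, 13.1]
(252, 117, 122, 244)
end 253 117 [-75.5  72.5 -20.5]
end 373 117 [-75.5  72.5  18.6]
edge 241 [136 137 138 139] [140 141 142 143]
[-65.8  75.5 -25.4]
edge 385 [166 167 168 169] [170 171 172 173]
[-55.6  75.5  24. ]
```

View pics/w8.png

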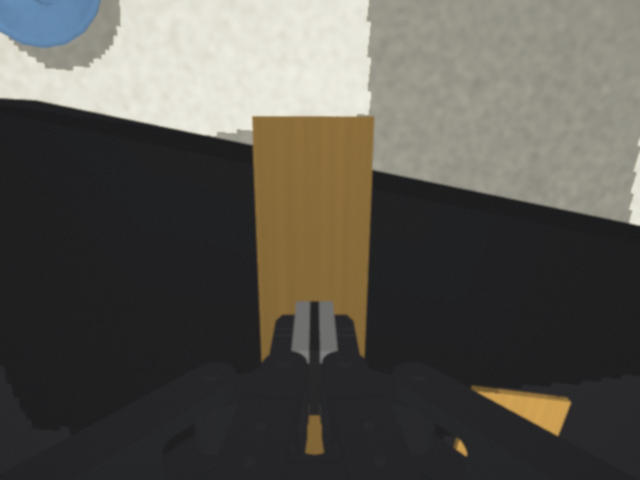

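Strip B overhangs by about 15 mm (end at row 117, edge at rows 143–173). I'll drag 22 mm more, then lift and grip.

```bash
python3 -m crank '[[[-6,0,0],0],[[-13,0,0],0],[[-20,0,0],0],[[-22,0,0],0],[[-22,0,0],0],[[-22,-20,0],0],[[-22,-40,0],0],[[-22,-60,0],0],[[-22,-60,0],0]]'|egrep 'pos|force'; python3 -m crank '[[[-40,0,-1],0],[[-63.5,0,-1],0],[[-63.5,0,-1],0],[[-63.5,40,-1],0],[[-63.5,70,-1],0],[[-63.5,80,-1],0],[[-63.5,80,-1],0]]' 0.31 70|egrep 'pos|force'; python3 - <<'E'
from h import *
im,m,st=look('w9');p=st['position'];T=np.array(st['orientation'])
c=max(blobs(im,*BR,300),key=cv2.contourArea);print(cv2.boundingRect(c))
E
```

```text
position: [0.4841, 0.1851, 0.2056]
force: [0.5, -0.4, 0.3]
position: [0.4206, 0.1787, 0.1244]
force: [0.4, 0.0, -0.5]
(255, 321, 123, 133)
```

```bash
python3 -m crank '[[[0,0,0],0],[[0,0,0],0],[[0,0,0],0],[[0,0,0],0],[[0,0,0],0],[[0,0,0],0]]' -1 70|egrep 'pos|force|open'; python3 -m crank '[[[0,-10,0],0],[[0,-30,0],0],[[0,-60,0],0],[[0,-60,0],0]]'|egrep 'pos|force|open'
python3 -c "
from h import *
go(.4247,-.2475,.1,-3.73)"
```

```text
position: [0.4209, 0.1788, 0.125]
force: [1.6, 0.9, 6.0]
opening: 0.0373
position: [0.4208, 0.1789, 0.1864]
force: [0.1, 0.5, -1.4]
opening: 0.0373
shift [ -31.5   86.1 -425.3] turn 8.5 cur yaw 4.73 F [ 0.1  0.5 -1.4] t 26.27
```

```bash
python3 -m crank '[[[-4,0,-55],2],[[-8,0,-110],5],[[-12,0,-170],8.5],[[-16,0,-230],8.5],[[-20,0,-290],8.5],[[-25,0,-350],8.5],[[-30,0,-405],8.5],[[-31,30,-425],8.5],[[-31,65,-425],8.5],[[-31,86,-425],8.5],[[-31,86,-425],8.5],[[-31,86,-425],8.5]]'|egrep 'pos|force|open'
python3 -c "
from h import *
go(.4257,-.2470,.0985,-3.73)"
```

```text
position: [0.4245, -0.2474, 0.0991]
force: [-0.7, 0.5, -1.4]
opening: 0.0375
shift [1.2 0.6 0.5] turn -0.0 cur yaw -3.77 F [-0.7  0.5 -1.4] t 27.77
```

```bash
python3 -m crank '[[[8,0,0.4],0],[[16,0,0.4],0],[[22,0,0.4],0],[[26,0,0.4],0],[[30,0,0.4],0],[[30,0,0.4],0]]'|egrep 'pos|force';  python3 -m crank '[[[5,0,0],0],[[10,0,0],0],[[15,0,0],0],[[20,0,0],0],[[20,0,0],0]]'|egrep 'pos|force'
python3 -m crank '[[[8,0.5,0],0],[[16,1,0],0],[[24,1,0],0],[[32,1,0],0],[[40,1,0],0],[[40,1,0],0]]'|egrep 'pos|force'
```

```text
position: [0.4545, -0.249, 0.0985]
force: [-0.6, -0.8, -1.1]
position: [0.4747, -0.2503, 0.0985]
force: [-0.9, 0.4, -1.6]
position: [0.5148, -0.253, 0.0975]
force: [0.1, -0.6, -1.2]
```

```bash
python3 -m crank '[[[8,0,0],0],[[16,0,0],0],[[24,0,0],0],[[32,0,0],0],[[38,0,0],0],[[38,0,0],0]]'|egrep 'pos|force'; for i in 1 2 3 ; do python3 -m crank '[[[2,0,0],0],[[2,0,0],0]]'|egrep 'pos|force'; done
```

```text
position: [0.5525, -0.2554, 0.0975]
force: [0.8, -1.2, -0.7]
position: [0.5541, -0.2556, 0.0976]
force: [-0.1, 0.5, -0.6]
position: [0.5562, -0.2558, 0.0976]
force: [-0.4, 0.8, -0.8]
position: [0.5583, -0.2558, 0.0976]
force: [-0.2, 0.2, -1.6]
```

```bash
for i in 1 2 3 ; do python3 -m crank '[[[1.5,0,0],0],[[1.5,0,0],0]]'|egrep 'pos|force'; done
```

```text
position: [0.5597, -0.2559, 0.0976]
force: [-0.5, 0.7, -1.2]
position: [0.5613, -0.256, 0.0976]
force: [0.3, -0.1, -1.5]
position: [0.5618, -0.2558, 0.0972]
force: [-4.6, 0.7, -1.2]
```

Contact came at x = 0.5615, as predicted (0.5614). I'll press home, release, back off and look.

```bash
python3 -m crank '[[[1.5,0,0],0],[[1.5,0,0],0],[[1.5,0,0],0]]'|egrep 'pos|force'; python3 -m crank '[[[0,0,0],0],[[0,0,0],0],[[0,0,0],0],[[-5,0,0],0],[[-25,0,0],0],[[-60,0,0],0],[[-60,-50,0],0],[[-30,-100,0],0],[[20,-168,5],0],[[40,-168,5],0],[[40,-168,5],0],[[40,-168,5],0]]' 0.22|egrep 'pos|force'; python3 - <<'E'
from h import *
im,m,st=look('w10'); print(st['position'])
for c in blobs(im,*BR,100):
    b=cv2.boundingRect(c); print(b,ray(m,[b[0]+b[2]/2,b[1]],.0435)[0].round(4))
print([cv2.boundingRect(c) for c in blobs(im,*BLUE,100)])
t=robot.read_camera('top');print(*world_rects(t,robot.camera_model('top'),BR,.073,60),sep='\n')
go(.605,.2684,.24,-3.5)
E
```

```text
position: [0.5621, -0.2556, 0.0967]
force: [-11.2, 0.3, -1.1]
position: [0.6036, -0.2537, 0.2647]
force: [-0.3, -0.5, -0.2]
[ 0.60355874 -0.25369552  0.26474006]
(279, 150, 57, 53) [ 0.5493 -0.2553  0.0435]
(174, 150, 61, 53) [ 0.5447 -0.3253  0.0435]
[(365, 199, 91, 24), (263, 199, 90, 24), (159, 198, 92, 25)]
([225.8, 197.6], [0.6059, 0.2684], 155.5, 45.3, -3.5)
shift [-32.8  25.3 521.1] turn -0.3 cur yaw -3.8 F [-0.1 -0.1  0.4] t 34.12
```

```bash
python3 -m crank '[[[-32,0,60],0],[[-32,0,120],0],[[-32,0,180],0],[[-32,0,240],0],[[-32,0,300],-0.3],[[-32,0,360],-0.3],[[-32,0,420],-0.3],[[-32,0,480],-0.3],[[-32,10,521],-0.3],[[-32,25,521],-0.3],[[-32,25,521],-0.3],[[-32,25,521],-0.3]]' -1|grep pos; python3 - <<'E'
from h import *
im,m,st=look('w11');T=np.array(st['orientation'])
print(*world_rects(im,m,BR,.073,300),sep='\n'); go(.606,.2684,.148,-3.5)
E
```

```text
position: [0.6068, 0.2668, 0.241]
([317.5, 207.7], [0.5819, 0.2696], 120.6, 41.0, -3.4)
shift [-1.1 93.2  1.4] turn -0.1 cur yaw -3.56 F [0.1 0.1 0.9] t 35.67
```

```bash
python3 -m crank '[[[-1,50,1.3],0],[[-1,80,1.3],0],[[-1,90,1.3],0],[[-1,93,1.3],0],[[-1,94,1.3],0],[[-1,94,1.3],0]]'|egrep 'pos|force'; python3 -m crank '[[[0,1.4,0],0],[[0,1.4,0],0]]'|egrep 'pos|force';python3 -m crank '[[[0,0.8,0],0],[[0,0.8,0],0]]'|egrep 'pos|force'
```

```text
position: [0.6062, 0.2696, 0.1475]
force: [-0.2, 0.1, 0.6]
position: [0.6061, 0.2696, 0.1457]
force: [-0.2, 1.7, 4.3]
position: [0.606, 0.2696, 0.1456]
force: [-2.9, -1.4, 13.8]
```

```bash
python3 -m crank '[[[0,0,0],0],[[-4,0,0],0],[[-12,0,0],0],[[-20,0,0],0],[[-28,0,0],0],[[-36,0,0],0],[[-44,0,0],0],[[-52,0,0],0],[[-60,0,0],0],[[-68,0,0],0],[[-76,0,0],0],[[-84,0,0],0],[[-90,0,0],0],[[-90,0,0],0]]'|egrep 'pos|force'; python3 - <<'E'
from h import *
im,m,st=look('w12');p=st['position'];T=np.array(st['orientation'])
c=max(blobs(im,*BR,300),key=cv2.contourArea);print(cv2.boundingRect(c))
pts=c.reshape(-1,2);top=pts[:,1].min();e=pts[pts[:,1]<top+3];l,r=e[:,0].min(),e[:,0].max()
for u in (l,r): print('end',u,top,((ray(m,[u,top],.073)[0]-p)@T*1000).round(1))
for u in (l-12,r+12):
    col=im[:,u].max(1); v=np.where((col[:-8]>60)&(col[8:]<60))[0]; print('edge',u,v[-1:]+4,((ray(m,[u,v[-1]+4],.07)[0]-p)@T*1000).round(1))
E
```

```text
position: [0.5165, 0.2753, 0.1456]
force: [-1.3, 0.8, 13.6]
(251, 117, 121, 246)
end 251 117 [-75.4  72.4 -21.2]
end 371 117 [-75.4  72.5  17.9]
edge 239 [159] [-61.7  75.4 -26.4]
edge 383 [167] [-58.9  75.5  23. ]
```

View pics/w12.png

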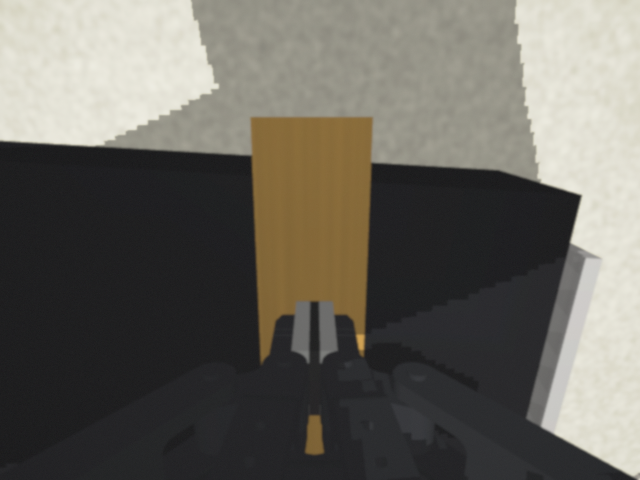

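Strip C overhangs by 15 mm (end at row 117, edge at rows 159–167). I'll drag 20 mm more, then grip.

```bash
python3 -m crank '[[[-6,0,0],0],[[-13,0,0],0],[[-20,0,0],0],[[-20,0,0],0],[[-20,-20,0],0],[[-20,-40,0],0],[[-20,-60,0],0],[[-20,-60,0],0]]'|egrep 'pos|force'; python3 -m crank '[[[-40,0,-1.6],0],[[-63.5,0,-1.6],0],[[-63.5,0,-1.6],0],[[-63.5,40,-1.6],0],[[-63.5,70,-1.6],0],[[-63.5,80,-1.6],0],[[-63.5,80,-1.6],0]]' 0.31 70|egrep 'pos|force'; python3 - <<'E'
from h import *
im,m,st=look('w13')
c=max(blobs(im,*BR,300),key=cv2.contourArea);print(cv2.boundingRect(c))
E
```

```text
position: [0.4965, 0.2764, 0.2055]
force: [-0.4, -1.1, -1.0]
position: [0.4329, 0.2784, 0.1242]
force: [-0.3, -0.3, 1.0]
(256, 320, 124, 134)
```

```bash
python3 -m crank '[[[0,0,0],0],[[0,0,0],0],[[0,0,0],0],[[0,0,0],0],[[0,0,0],0],[[0,0,0],0]]' -1 70|egrep 'pos|force|open'; python3 -m crank '[[[0,-10,0],0],[[0,-30,0],0],[[0,-60,0],0],[[0,-60,0],0]]'|egrep 'pos|force|open'
python3 -c "
from h import *
go(.4305,-.1752,.0985,-3.73)"
```

```text
position: [0.4331, 0.2786, 0.1249]
force: [2.4, 1.1, 5.8]
opening: 0.0373
position: [0.4331, 0.2787, 0.1863]
force: [0.1, -0.6, -0.9]
opening: 0.0374
shift [  24.7   87.2 -453.3] turn 0.3 cur yaw -3.47 F [ 0.1 -0.6 -0.9] t 41.9
```

```bash
python3 -m crank '[[[0,0,-55],0.3],[[0,0,-110],0.3],[[0,0,-170],0.3],[[5,0,-230],0.3],[[10,0,-290],0.3],[[15,0,-350],0.3],[[20,0,-410],0.3],[[24,30,-453],0.3],[[24,65,-453],0.3],[[24,87,-453],0.3],[[24,87,-453],0.3],[[24,87,-453],0.3]]'|egrep 'pos|force|open'
python3 -c "
from h import *
go(.4305,-.1752,.0985,-3.73)"
```

```text
position: [0.4292, -0.1752, 0.0979]
force: [-0.2, -1.5, -1.3]
opening: 0.0376
shift [ 1.3 -0.6  0.1] turn -0.0 cur yaw -3.76 F [-0.2 -1.5 -1.3] t 43.4
```

```bash
python3 -m crank '[[[8,-0.6,0],0],[[16,-0.6,0],0],[[22,-0.6,0],0],[[26,-0.6,0],0],[[30,-0.6,0],0],[[30,-0.6,0],0]]'|egrep 'pos|force';  python3 -m crank '[[[5,0,0],0],[[10,0,0],0],[[15,0,0],0],[[20,0,0],0],[[20,0,0],0]]'|egrep 'pos|force'
python3 -m crank '[[[8,0.5,0],0],[[16,1,0],0],[[24,1,0],0],[[32,1,0],0],[[40,1,0],0],[[40,1,0],0]]'|egrep 'pos|force'
```

```text
position: [0.4591, -0.1772, 0.0979]
force: [-0.4, 0.4, -2.5]
position: [0.4793, -0.1786, 0.098]
force: [-0.6, 0.4, -1.2]
position: [0.5195, -0.1812, 0.0969]
force: [0.6, -1.1, -1.6]
```

```bash
python3 -m crank '[[[8,0,0],0],[[16,0,0],0],[[24,0,0],0],[[32,0,0],0],[[40,0,0],0],[[43,0,0],0],[[43,0,0],0]]'|egrep 'pos|force'; for i in 1 2 3 ; do python3 -m crank '[[[1.5,0,0],0],[[1.5,0,0],0]]'|egrep 'pos|force'; done
```

```text
position: [0.5619, -0.184, 0.0969]
force: [-0.0, -0.3, -0.1]
position: [0.5632, -0.1841, 0.097]
force: [-0.1, 1.3, -1.3]
position: [0.5648, -0.1842, 0.097]
force: [-0.1, -0.9, -0.4]
position: [0.5664, -0.1843, 0.097]
force: [0.2, 0.4, -2.0]
```

```bash
for i in 1 2; do python3 -m crank '[[[1.5,0,0],0],[[1.5,0,0],0]]'|egrep 'pos|force'; done; python3 -m crank '[[[0.5,0,0],0],[[0.5,0,0],0]]'|egrep 'pos|force'
```

```text
position: [0.5668, -0.1841, 0.0965]
force: [-6.0, 0.7, -0.7]
position: [0.5671, -0.1839, 0.0961]
force: [-12.3, 1.5, -0.3]
position: [0.5672, -0.1838, 0.0959]
force: [-13.8, 0.7, -0.8]
```

```bash
python3 -m crank '[[[0,0,0],0],[[0,0,0],0],[[0,0,0],0],[[-5,0,0],0],[[-25,0,0],0],[[-60,0,0],0],[[-60,-50,0],0],[[-30,-100,0],0],[[20,-168,-40],0],[[40,-168,-67],0],[[40,-168,-67],0],[[40,-168,-67],0]]' 0.22|egrep 'pos|force'; python3 - <<'E'
from h import *
im,m,st=look('w14'); print(st['position'])
for c in blobs(im,*BR,100):
    b=cv2.boundingRect(c); print(b,ray(m,[b[0]+b[2]/2,b[1]],.0435)[0].round(4))
for c in blobs(im,(0,150,80),(6,255,255),100): print('red',cen(c),cv2.boundingRect(c),ray(m,cen(c),.152)[0].round(4))
print([cv2.boundingRect(c) for c in blobs(im,*BLUE,100)])
t=robot.read_camera('top');print(*world_rects(t,robot.camera_model('top'),BR,.0435,40),sep='\n')
go(.55,-.107,.225,-3.73)
E
```

```text
position: [0.6047, -0.2537, 0.2643]
force: [0.4, 0.4, 0.2]
[ 0.60468209 -0.25371547  0.26428696]
(381, 149, 61, 52) [ 0.5545 -0.1846  0.0435]
(278, 149, 58, 52) [ 0.5498 -0.2555  0.0435]
(174, 110, 64, 91) [ 0.5202 -0.3205  0.0435]
[(365, 197, 92, 25), (263, 197, 90, 25), (159, 197, 92, 25)]

shift [-63.8  39.6 142.2] turn -0.0 cur yaw -3.75 F [ 0.   0.5 -0.4] t 49.5
```

View pics/w14.png

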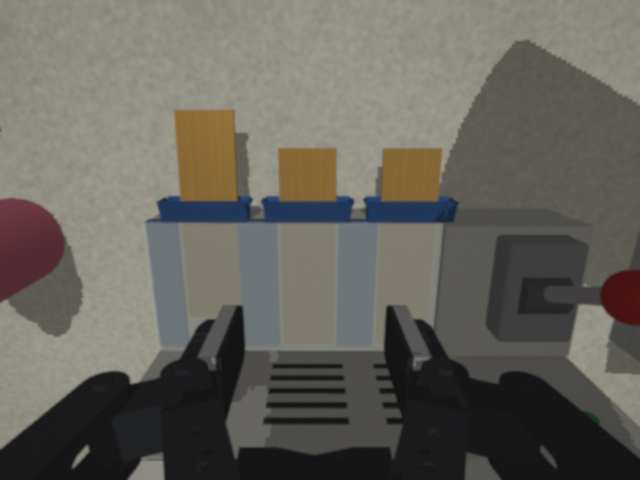

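All three are in, but the strip in slot 0 has been knocked out by about 25 mm: its end is at row 110 while the others are at row 149. I'll push it home again with the shut fingertips.

```bash
python3 -c "
from h import *
go(.48,-.3227,.103,-3.73)"
```

```text
shift [-119.3  161.5  -77.7] turn -0.0 cur yaw -3.75 F [ 0.   0.5 -0.4] t 49.5
```

```bash
python3 -m crank '[[[-60,0,-40],0],[[-119,0,-78],0],[[-119,0,-78],0],[[-119,60,-78],0],[[-119,120,-78],0],[[-119,155,-78],0],[[-119,161,-78],0],[[-119,161,-78],0]]' -1|egrep 'pos|force'; python3 -m crank '[[[8,0,0],0],[[16,0,0],0],[[24,0,0],0],[[32,0,0],0],[[36,0,0],0],[[36,0,0],0]]'|egrep 'pos|force'
```

```text
position: [0.4817, -0.3238, 0.1048]
force: [-0.3, -0.0, 0.7]
position: [0.5142, -0.3257, 0.1035]
force: [-24.7, 0.0, 12.2]
```

```bash
python3 -m crank '[[[-10,0,0],0],[[-25,0,0],0],[[-25,-30,0],0],[[-25,-90,0],0],[[20,-120,0],0],[[60,-120,0],0],[[70,-120,0],0],[[70,-120,0],0]]' -1|egrep 'pos|force';python3 - <<'E'
from h import *
im,m,st=look('w15'); print(st['position'])
for c in blobs(im,*BR,100):
    b=cv2.boundingRect(c); print(b,cv2.minAreaRect(c)[1:],cv2.approxPolyDP(c,2,True).reshape(-1,2).tolist(),ray(m,[b[0]+b[2]/2,b[1]],.0435)[0].round(4))
s=robot.read_camera('scene');t=robot.read_camera('top')
cv2.imwrite('pics/c15.png',np.hstack([im[80:330,100:500],cv2.resize(s[270:370,190:350],(400,250),interpolation=3)]))
E
```

```text
position: [0.5868, -0.3309, 0.2234]
force: [0.1, 0.1, -0.0]
[ 0.58678555 -0.33086156  0.22338069]
(518, 175, 18, 44) ((11.399173736572266, 45.59669494628906), 14.03624439239502) [[535, 175], [524, 175], [519, 218], [526, 212], [527, 193], [531, 189]] [ 0.5528 -0.2023  0.0435]
(400, 175, 70, 60) ((59.0, 69.0), 90.0) [[403, 177], [401, 234], [463, 234], [468, 175]] [ 0.5492 -0.2569  0.0435]
(287, 138, 68, 97) ((66.99998474121094, 95.99998474121094), -0.0) [[288, 138], [289, 234], [350, 234], [354, 139]] [ 0.5234 -0.3233  0.0435]
```

View pics/c15.png

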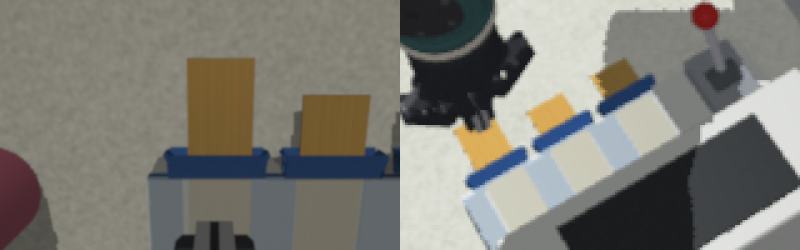

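Wedge contact from the rounded fingertips jammed it: only 3 mm gained, and the finger was pushed up with 12 N. I'll grip its end again and push as in the insertions.

```bash
python3 -c "
from h import *
go(.5354,-.326,.097,-3.73)"
```

```text
shift [-50.8 127.    1.6] turn -0.1 cur yaw -3.81 F [ 0.2 -0.5 -0.1] t 52.4
```

```bash
python3 -m crank '[[[-51,0,1.6],0],[[-51,20,1.6],0],[[-51,70,1.6],0],[[-51,110,1.6],0],[[-51,126,1.6],0],[[-51,126,1.6],0],[[-51,126,1.6],0]]' 0.31|egrep 'pos|force'; python3 - <<'E'
from h import *
im,m,st=look('w16'); print(st['opening'])
for c in blobs(im,*BR,300): print(cv2.boundingRect(c))
E
python3 -m crank '[[[0,0,0],0],[[0,0,0],0],[[0,0,0],0],[[0,0,0],0],[[0,0,0],0]]' -1 70|egrep 'pos|force|open'
```

```text
position: [0.5368, -0.3265, 0.0996]
force: [1.3, 0.8, 0.8]
0.05576868611404884
(498, 367, 82, 26)
(264, 309, 119, 76)
position: [0.5365, -0.3261, 0.0981]
force: [2.5, -2.0, 2.1]
opening: 0.0376
```

```bash
python3 -m crank '[[[2,0,0],0],[[4,0,0],0],[[4,0,0],0]]'|egrep 'pos|force'; python3 -m crank '[[[3,0,0],0],[[6,0,0],0],[[6,0,0],0]]'|egrep 'pos|force'
```

```text
position: [0.5403, -0.3262, 0.0978]
force: [-2.3, 1.0, 4.0]
position: [0.5468, -0.3267, 0.0981]
force: [-0.4, 0.6, 3.6]
```

Sliding freely now. I'll continue to the stop.

```bash
python3 -m crank '[[[3,0,0],0],[[6,0,0],0],[[8,0,0],0],[[8,0,0],0]]'|egrep 'pos|force'; for i in 1 2 3 4; do python3 -m crank '[[[1.3,0,0],0],[[1.3,0,0],0]]'|egrep 'pos|force'; done
```

```text
position: [0.5539, -0.3272, 0.0981]
force: [-8.3, 0.3, 9.6]
position: [0.555, -0.3272, 0.0982]
force: [-9.1, 0.2, 10.9]
position: [0.5561, -0.3273, 0.0982]
force: [-10.7, 1.1, 11.3]
position: [0.5573, -0.3274, 0.0983]
force: [-12.1, 0.7, 11.7]
position: [0.5584, -0.3275, 0.0983]
force: [-15.1, 0.0, 15.4]
```

```bash
python3 -m crank '[[[0,-1.2,0],0],[[0,-1.2,0],0]]'|egrep 'pos|force'; for i in 1 2 3; do python3 -m crank '[[[1.2,0,0],0],[[1.2,0,0],0]]'|egrep 'pos|force'; done
```

```text
position: [0.5584, -0.3272, 0.0986]
force: [-9.5, 1.1, 2.6]
position: [0.5586, -0.3271, 0.0984]
force: [-17.4, 0.7, 6.8]
position: [0.5589, -0.3272, 0.0984]
force: [-23.9, -0.1, 9.9]
position: [0.5591, -0.3271, 0.0983]
force: [-30.7, 0.3, 14.0]
```

```bash
python3 -m crank '[[[-1.5,0,0],0],[[-1.5,0,0],0],[[-1.5,0,0],0],[[-1.5,0,0],0],[[-5,0,0],0],[[-25,0,0],0],[[-60,0,0],0],[[-60,-50,0],0],[[-30,-100,20],0],[[20,-166,60],0],[[43,-166,75],0],[[43,-166,75],0],[[43,-166,75],0]]' 0.22|egrep 'pos|force'; python3 - <<'E'
from h import *
im,m,st=look('w17'); print(st['position'])
for c in blobs(im,*BR,100):
    b=cv2.boundingRect(c); print(b,ray(m,[b[0]+b[2]/2,b[1]],.0435)[0].round(4))
print([cv2.boundingRect(c) for c in blobs(im,*BLUE,100)])
E
```

```text
position: [0.6105, -0.2558, 0.2646]
force: [-0.8, 0.5, 0.0]
[ 0.61048182 -0.25575655  0.26458696]
(384, 140, 61, 53) [ 0.5546 -0.1847  0.0435]
(281, 140, 58, 52) [ 0.5499 -0.2553  0.0435]
(176, 139, 62, 53) [ 0.5446 -0.3247  0.0435]
[(368, 189, 92, 24), (265, 189, 91, 24), (160, 188, 93, 25)]
```

Slot 0's strip is level with the others again (ends at rows 139, 140 and 140, lips at 188–189). Next is the lever.

```bash
python3 -c "
from h import *
go(.55,-.1018,.201,-3.73)"
```

```text
shift [-70.1  63.6 149.9] turn -0.1 cur yaw -3.8 F [-0.2 -0.8 -0.2] t 58.88
```

```bash
python3 -m crank '[[[-60,0,20],0],[[-70,0,80],0],[[-70,0,130],0],[[-70,0,150],0],[[-70,40,150],0],[[-70,63,150],0],[[-70,63,150],0]]' -1|egrep 'pos|force'; python3 - <<'E'
from h import *
im,m,st=look('w18')
s=robot.read_camera('scene')
cv2.imwrite('pics/c18.png',np.hstack([im[60:460,100:540],cv2.resize(s[220:360,240:380],(400,400),interpolation=3)])[:, :800])
for c in blobs(im,(0,150,80),(6,255,255),100): print('red',cen(c),cv2.boundingRect(c))
E
```

```text
position: [0.5498, -0.1021, 0.2007]
force: [0.5, -0.3, 0.5]
```

View pics/c18.png

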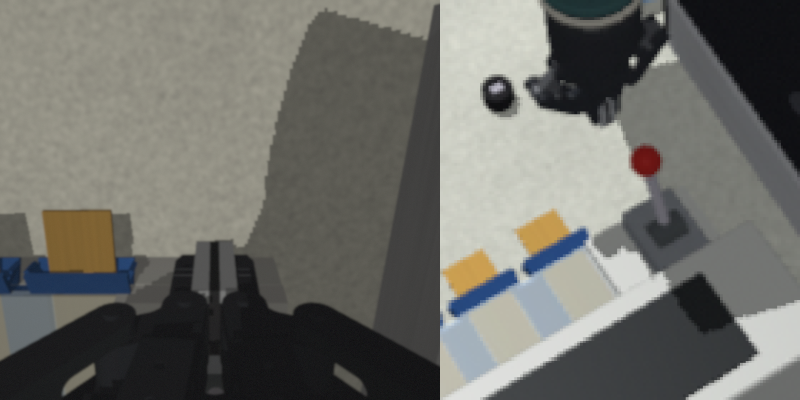

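The closed fingers stand in front of the red ball, lined up along the dryer axis. I'll push.

```bash
python3 -m crank '[[[15,0,0],0],[[30,0,0],0],[[40,0,0],0],[[50,0,0],0],[[60,0,0],0],[[60,0,0],0]]'|egrep 'pos|force'; python3 -m crank '[[[8,0,0],0],[[16,0,0],0],[[24,0,0],0],[[32,0,0],0],[[40,0,0],0],[[40,0,0],0]]'|egrep 'pos|force'; python3 -m crank '[[[4,0,0],0],[[8,0,0],0],[[8,0,0],0]]'|egrep 'pos|force'
```

```text
position: [0.6114, -0.1055, 0.2021]
force: [-0.1, 0.4, 0.6]
position: [0.6513, -0.1081, 0.2019]
force: [-0.5, -0.3, -0.2]
position: [0.659, -0.1086, 0.2022]
force: [-0.7, -1.2, -0.8]
```

```bash
for i in 1 2 3; do python3 -m crank '[[[2,0,0],0],[[2,0,0],0]]'|egrep 'pos|force'; done
```

```text
position: [0.6608, -0.1087, 0.2022]
force: [-0.5, -0.6, -0.2]
position: [0.6623, -0.1088, 0.202]
force: [-4.4, 0.7, 0.6]
position: [0.6631, -0.1088, 0.2018]
force: [-14.4, 0.6, 4.7]
```

```bash
python3 -m crank '[[[-10,0,0],0],[[-40,0,0],0],[[-80,0,0],0],[[-100,-20,0],0],[[-100,-63,-40],0],[[-60,-63,-100],0],[[-56,-63,-150],0],[[-56,-63,-150],0],[[-56,-63,-150],0]]'|egrep 'pos|force'; python3 - <<'E'
from h import *
im,m,st=look('w19');print(st['position'])
for c in blobs(im,*BR,100):
    b=cv2.boundingRect(c); print(b,ray(m,[b[0]+b[2]/2,b[1]],.0435)[0].round(4))
for c in blobs(im,(0,150,80),(6,255,255),60): print('red',cen(c),ray(m,cen(c),.152)[0].round(4))
s=robot.read_camera('scene');t=robot.read_camera('top')
r=[cen(c) for c in blobs(s,(0,150,80),(6,255,255),15)];q=[cen(c) for c in blobs(t,(0,150,80),(6,255,255),15)];print(r,q)
if r and q: print(tri([robot.camera_model('top'),robot.camera_model('scene')],[q[0],r[0]]))
cv2.imwrite('pics/c19.png',np.hstack([im[60:460,100:540],cv2.resize(s[150:390,150:450],(500,400),interpolation=3)])[:, :800])
E
```

```text
position: [0.5988, -0.2548, 0.2651]
force: [-0.1, 0.2, 0.6]
[ 0.59880143 -0.25483072  0.26512969]
(383, 157, 60, 52) [ 0.5545 -0.1846  0.0435]
(281, 157, 57, 52) [ 0.5498 -0.2554  0.0435]
(178, 156, 61, 53) [ 0.5445 -0.3245  0.0435]
[(327.50119904076735, 298.9616306954436)] [(374.5301587301587, 155.06349206349205)]
[ 0.69119204 -0.11170517  0.14947286]
```

View pics/c19.png

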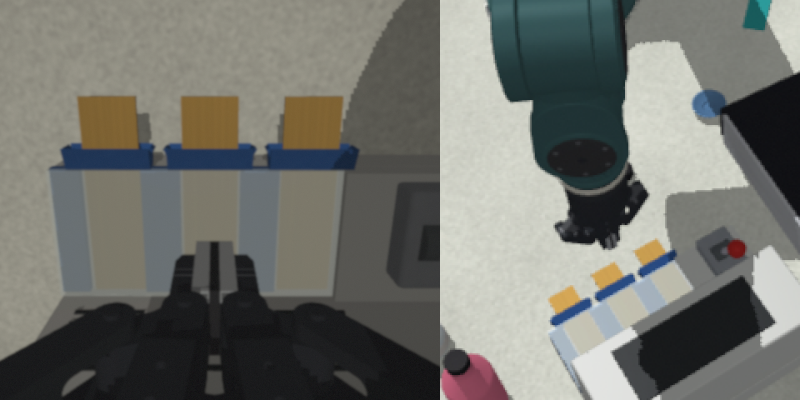

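All three strips stand out equally (rows 156–157). The ball now leans away, at about (0.691, −0.112), and met a hard stop at 14 N. I'll hand in.

```bash
python3 -c "
from bench import robot
print(robot.sign_off(), robot.read_state()['time_s'])"
```

```text
the job is handed in; nothing more can be done
the job is handed in; nothing more can be done
```

All three brass strips are in the dryer, one to a slot, pushed against the back stop. The red lever was then thrown on, and I handed the job in after roughly 65 s of the 210 s on the robot's clock.

- **Strips:** I dragged each one out over the granite's edge, gripped it across its width and slid it in until the force rose at the stop.
- **Knocked strip:** The strip in slot 0 was knocked about 25 mm out partway through. Pushing it back with shut fingertips jammed (25 N), so I gripped it again and pushed it home, which took about 31 N.
- **Strips check:** In the last wrist picture the three strip ends are level within about 1 pixel (0.7 mm).
- **Lever check:** The lever met a hard stop at about 14 N, where it should need about 1 N to turn. The cameras put the ball's travel at 70 mm against 77 mm expected, and its height at 149.5 mm against 152 mm. I put that down to camera error of about 3 mm, and I did not test it with a second push.
- **Other camera disagreement:** The cameras differed by up to about 17 mm in x on the strips, so I judged overhang and depth in the wrist view and by contact force.
- **Bystanders:** I did not measure the bystander objects again at the end. I felt no contact with any of them, and the dish and pink bottle look unmoved in the last picture.

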